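# Start the run on the blood analyser

### The arm

A 6-joint arm with a two-finger parallel gripper is mounted at the origin on the work surface. World frame = base frame: x ahead of the robot, y to its left, z up, the work surface at z = 0. Lengths are in m, angles in rad, forces in N, time in s.
With the tool pointing down it reaches from about 0.35 to 1 m from the base axis. Payload 7.1 kg.
Tool frame: the origin (TCP) lies on the front face of the gripper's body, between the roots of the fingers; the fingertips stand 73 mm ahead of it and the grasp point (between the pads) lies bot.pinch_z ahead of it (bot.pinch_z is the distance from the TCP to the grasp point, in m); z points along the fingers, y is the line along which they close (so a half turn about z gives the same grasp; the last joint's range is limited). The gripper opens to 85 mm and grips with 20 to 120 N. Pads are 22 mm wide; open, the fingers measure 114 mm over their backs; the gripper's body (76 mm by 85 mm) begins 54 mm behind the grasp point. The pads swing forward as they close: fully open they stand 13 mm farther back than shut.
Start: joints at [1.265, 0.423, 1.63, -0, 1.089, -0.019], TCP at [0.177, 0.599, 0.304] pointing down, gripper open.
Joint ranges: [-3, 3], [-0.9, 2.11], [0.09, 2.58], [-1.31, 4.45], [0.11, 2.69], [-2.54, 2.54]. Speed limits (rad/s): [2.39, 2.39, 3.01, 3.14, 3.14, 3.14].

### API

Orientations are given as [roll, pitch, yaw] about the fixed x, y, z axes, in that order (R = Rz(yaw) Ry(pitch) Rx(roll)).
In Python, from rig import bot gives the robot as it stands.
- The arm moves only by the tool send_rows, never from a script. Its argument "steps" is one flat list of numbers, 7 for each row, row after row: the opening, from 0 (shut) to 1 (fully open), then the shift along the tool's x, y, z in m, then the turn, a rotation vector about the tool's x, y, z in rad. In form: [grip, tx, ty, tz, rx, ry, rz, grip, tx, ty, tz, rx, ry, rz, ...]. A call has 1 to 20 rows; each row shifts and turns the commanded pose from where the row before left it, along the tool's axes as they then stand; what a row does not reach is not made up. A row lasts 1/8 s, in which the tool goes at most 62.5 mm and 10.7 degrees, less where a joint would pass 70% of its speed; a pose out of reach is approached as far as the arm can. A call with a gripper value outside its range is refused whole. The fingers move at their own pace and stop on an object; "force" is the grip in N (left out, the last holds). Time passes only in rows, so rows that do not move let the fingers close. It gives the time, the measured TCP pose, the force, the opening and the grip force at its end, in the units of the state.
- bot.read_state(): the state, without advancing time (a new reading comes with each control period).
- bot.get_image(name): name is "scene" or "top"; returns the picture (480x640x3 uint8, red, green, blue); there is no depth.
- bot.camera_info(name): a dict with "fx", "fy", "cx", "cy" (pixels), "extrinsics" (4x4, takes a point from world to camera coordinates). Camera axes: x right, y down, z forward; pixel columns grow to the right and rows downward; lengths in m; the calibration is good to about 2 mm. A picture is of the moment at which its call begins. camera_info takes no time and is no camera call.
- bot.job_done(): hands the job in; it is judged then, once.
The state is a dict: "clock": time; "joint_pos": joint angles; "joint_velocities": joint speeds; "joint_efforts": joint torques, N m; "position": TCP position; "eef_rot": TCP orientation; "ft_force": force on the tool from outside, world axes, zero at the start; "ft_torque": the same for the moment, N m; "finger_gap": finger opening in m; "gripper_force": force on a finger pad.
Only numpy, scipy, OpenCV 4.12 (cv2) and the standard library are available. Lean on these libraries where they do the work, as an engineer would, in place of code of your own. Each camera call takes 0.05 s, during which the arm holds its last target. There are 200 camera calls.

### The job

Start the blood analyser by pushing and pressing only: first push its raised blue cover fully shut, then press the white-marked end of the black rocker switch all the way down, and only after that press the green key fully down and let it spring back up. Leave the red and yellow keys alone, and do not shift, tip or lift the vial, the bottle or the tube rack.

Things in the scene. Friction and masses are not known exactly. Their poses are not given: they have to be found in the camera images.
- analyser: White benchtop analyser, fixed, 320 (x) x 360 (y) x 90 mm high, turned up to 0.25 rad. Origin: centre of underside; x points away from the robot, z up. On its top, in a row along y at x = -108 mm, 75 mm apart, stand the rocker and the green, red and yellow keys in an order that changes, square to the analyser.
- lid (a joint): Angle of the cover: 0 = shut, flat on the top; it starts raised, at 0.65 to 1.0 rad. Its stiff hinge keeps it where it is left (about 0.3 N m of friction, cover 0.25 kg), so it must be pushed down all the way.
- lid_hinge (a point): Middle of the cover's hinge axis, at the far (+x) side of the cover, 98 mm above the bench; the axis runs along the analyser's y; this frame stays fixed to the analyser and has its axes.
- lid_edge (a point): Middle of the cover's free edge, on its outer (upper) face. Flat blue panel, 140 mm from hinge to free edge, 200 mm wide (y), 8 mm thick. Raised, it leans from the hinge up and towards the robot; a straight push down from above, e.g. 60 mm in front of the hinge axis, shuts it. Shut, its outer face is 98 mm above the bench.
- rocker (a joint): Angle of the black rocker switch: 0 = off (as at the start, white-marked end up), 0.36 rad = on (white-marked end fully down). It stays where it is left.
- rocker_on_end (a point): Point to press: upper face of the rocker at its white-marked end, the far (+x) end, 22 mm from the pivot. Rocker 64 mm long (analyser's x), 36 mm wide, in a grey frame 76 x 48 mm, 12 mm high. The point starts about 29 mm above the analyser's top and goes down about 8 mm against about 3 N of friction to a hard stop.
- green_key (a joint): Travel of the green start key: 0 = up, 0.006 m = fully down; it springs back.
- green_key_top (a point): Centre of the top of the green key cap, 34 x 34 mm square, in a black surround 46 x 46 mm; 22 mm above the analyser's top when up; fully down (6 mm) takes about 5 N, then a hard stop.
- red_key (a joint): Travel of the red stop key (m); must not be pressed.
- red_key_top (a point): Centre of the top of the red key cap, same size as the green one.
- yellow_key (a joint): Travel of the yellow print key (m); must not be pressed.
- yellow_key_top (a point): Centre of the top of the yellow key cap, same size as the green one.
- vial: Loose little white vial with a blue cap, 26 mm across, 45 mm high, standing on the analyser's top to the right of the cover; origin at the centre of its underside.
- bottle: Loose white reagent bottle with a blue cap, 52 mm across, 110 mm high, standing on the bench to the right of the analyser; origin at the centre of its underside.
- tube_rack: Loose white rack with ten purple-capped tubes, 160 x 60 mm, 90 mm high, standing on the bench to the left of the analyser; origin at the centre of its underside, x along its length.

How it is judged:
On the way, in this order (a step that is already met when the one before it is completed fails the run):
1. the blue cover is pushed shut (value of joint lid below 0.04 rad), for 0.1 s.
2. the rocker's white-marked end is pressed down (value of joint rocker above 0.29 rad), for 0.1 s.
3. the green key is pressed down by the fingers (value of joint green_key above 0.0045 m and contact force between the fingers and green_key above 1 N), for 0.05 s.
At the end, for the whole second after the job is handed in: The cover is shut (within 0.04 rad), the rocker is on (at least 0.29 of 0.36 rad), all three keys are up (within 1 mm), and the vial, bottle and rack stand at rest within 20 mm of where they were (value of joint lid below 0.04 rad and value of joint rocker above 0.29 rad and value of joint each of green_key, red_key, yellow_key below 0.001 m and distance of each of vial, bottle, tube_rack from where it was at the start of the episode below 0.02 m and linear speed of each of vial, bottle, tube_rack below 0.02 m/s); the robot touches nothing.
It fails at once if the rocker is switched on while the cover is open (value of joint rocker above 0.18 rad and value of joint lid above 0.08 rad).
It fails at once if the green key is pressed before the cover is shut and the rocker on (value of joint green_key above 0.003 m and (value of joint lid above 0.08 rad or value of joint rocker below 0.18 rad)).
It fails at once if the red or the yellow key is pressed (value of joint any of red_key, yellow_key above 0.0025 m).
It fails at once if the cover is lifted further open (value of joint lid above 1.12 rad).
It fails at once if the vial, bottle or rack is shifted, tipped or lifted (distance of any of vial, bottle, tube_rack from where it was at the start of the episode above 0.02 m or angle between any of vial, bottle, tube_rack's own z axis and vertical above 0.35 rad).
It also fails if it takes over 51 s, if anything falls off the work surface, if the arm or the gripper's body presses on something with over 40 N, if the wrist force passes 120 N, or if a joint passes its speed limit or range.

## Working session

There is one attempt and no reset: what is moved stays moved. The work goes in short steps, Python scripts to look and compute and a tool call to move; the robot and the scene stay as the last step left them, time stands still between calls to the robot, and variables do not carry over. Pictures are saved under pics/ and viewed, at most 10 in all, crops included, and the job is handed in when it is done.

Besides the shell and the picture viewer there is one more tool, called as a command line: name --argument value ..., lists and objects as JSON in quotes. send_rows: Moves the arm, as the interface text tells. Its arguments: {"type":"object","properties":{"steps":{"type":"array"},"force":{"type":"number"}},"required":["steps"]}

```bash
mkdir -p pics; python3 - <<'E'
from rig import bot
import cv2,numpy as np
for n in("scene","top"):
    cv2.imwrite(f"pics/{n}0.png",bot.get_image(n)[:,:,::-1]); c=bot.camera_info(n); print(n,c["fx"],c["cx"],c["cy"],np.round(c["extrinsics"],3).tolist())
s=bot.read_state();print(s["position"],s["eef_rot"],s["clock"],bot.pinch_z)
E
```

```text
scene 462.304838816479 322.4471320582469 236.42881050668848 [[-0.576, 0.817, -0.011, 0.312], [0.599, 0.414, -0.685, -0.285], [-0.555, -0.401, -0.728, 1.148], [0.0, 0.0, 0.0, 1.0]]
top 467.2841038474463 323.7245521812715 241.0220769392033 [[-0.086, -0.996, 0.0, 0.074], [-0.965, 0.083, -0.25, 0.617], [0.25, -0.022, -0.968, 0.935], [0.0, 0.0, 0.0, 1.0]]
[0.17667013 0.59909655 0.30322117] [-3.14019680e+00 -2.90737917e-05  2.85476814e+00] 0.1 0.0539
```

View pics/scene0.png

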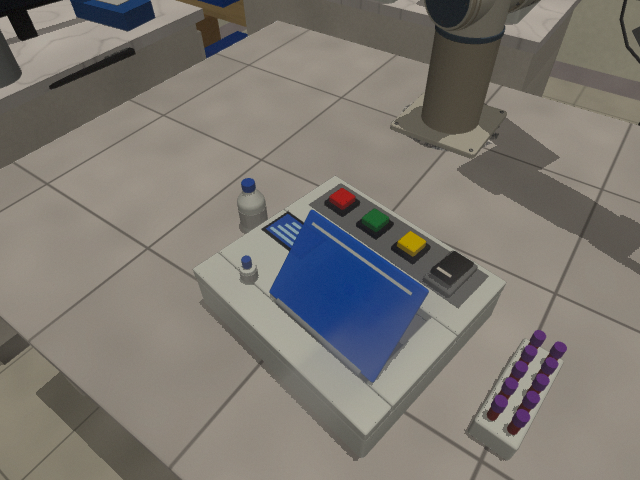

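View pics/top0.png

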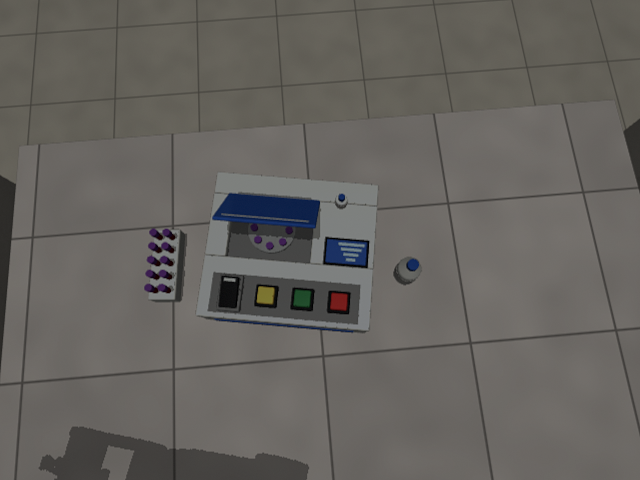

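The scene view shows the row from the robot's right to left: red (342,199), green (375,221), yellow (411,244), rocker (452,268). The raised cover's free edge runs from (312,212) to (427,292). The top view shows the rocker (229,292), yellow (266,296), green (302,299), red (339,302), and the cover around (267,210).

```bash
cat > h.py <<'E'
import cv2,numpy as np
from rig import bot
C={n:bot.camera_info(n) for n in("scene","top")}
def ray(n,p):
    c=C[n];E=np.array(c["extrinsics"]);R,t=E[:3,:3],E[:3,3]
    d=R.T@np.array([(p[0]-c["cx"])/c["fx"],(p[1]-c["cy"])/c["fy"],1]);return -R.T@t,d/np.linalg.norm(d)
def plane(n,p,z):
    o,d=ray(n,p);return o+d*(z-o[2])/d[2]
def tri(a,b):
    o1,d1=ray("scene",a);o2,d2=ray("top",b)
    s=np.linalg.lstsq(np.c_[d1,-d2],o2-o1,rcond=None)[0];p,q=o1+s[0]*d1,o2+s[1]*d2
    return (p+q)/2,np.linalg.norm(p-q)
def blobs(im,lo,hi,amin):
    m=cv2.inRange(cv2.cvtColor(im,cv2.COLOR_RGB2HSV),lo,hi)
    cs=[c for c in cv2.findContours(m,cv2.RETR_EXTERNAL,cv2.CHAIN_APPROX_NONE)[0] if cv2.contourArea(c)>amin]
    return sorted(cs,key=cv2.contourArea)[::-1]
def cen(c):
    m=cv2.moments(c);return np.array([m["m10"],m["m01"]])/m["m00"]
E
python3 - <<'E'
from h import *
np.set_printoptions(precision=4,suppress=True)
I={n:cv2.imread(f"pics/{n}0.png")[:,:,::-1] for n in C}
for k,lo,hi in(("red",(0,150,70),(8,255,255)),("green",(55,120,40),(85,255,255)),("yellow",(22,150,80),(32,255,255))):
    P={}
    for n in I:
        c=[c for c in blobs(I[n],lo,hi,60) if cen(c)[1]>150][0];P[n]=cen(c);print(k,n,P[n],cv2.contourArea(c),plane(n,P[n],.112))
    print(tri(P["scene"],P["top"]))
for n in I:
    for c in blobs(I[n],(105,150,50),(130,255,255),25)[:5]: print(n,cen(c),cv2.contourArea(c),cv2.approxPolyDP(c,3,True)[:,0].tolist())
    for c in blobs(I[n],(130,60,40),(160,255,255),10): print(n,"purple",cen(c)) if 0 else 0
E
```

```text
red scene [341.8848 198.1427] 309.5 [0.4896 0.0058 0.112 ]
red top [338.3242 301.2878] 238.0 [0.484  0.0029 0.112 ]
(array([0.4847, 0.0027, 0.1067]), np.float64(2.6676059910715684e-05))
green scene [374.6323 219.6929] 349.5 [0.503  0.0789 0.112 ]
green top [301.7237 297.9262] 239.5 [0.4972 0.0763 0.112 ]
(array([0.498 , 0.0764, 0.1065]), np.float64(0.00015347649497840212))
yellow scene [411.2202 243.1273] 412.5 [0.5154 0.1523 0.112 ]
yellow top [265.0357 294.7675] 238.0 [0.5101 0.1502 0.112 ]
(array([0.5108, 0.1507, 0.1069]), np.float64(0.00013042238027312125))
scene [337.6521 278.667 ] 11498.5 [[266, 228], [291, 248], [270, 292], [325, 338], [339, 331], [354, 331], [354, 335], [379, 325], [383, 328], [383, 321], [390, 321], [427, 291], [313, 210], [302, 225], [287, 214]]
scene [105.1401   9.2903] 983.5 [[70, 0], [78, 16], [85, 18], [90, 14], [87, 18], [94, 17], [103, 23], [101, 19], [107, 23], [103, 18], [112, 17], [110, 24], [116, 21], [120, 25], [121, 20], [125, 21], [124, 13], [131, 14], [129, 10], [134, 7], [148, 9], [140, 11], [145, 14], [151, 12], [150, 6], [138, 7], [148, 0], [130, 0], [118, 6]]
scene [223.8495  42.7533] 329.0 [[246, 34], [237, 31], [206, 47], [206, 56]]
scene [220.0841   2.0592] 107.0 [[200, 0], [221, 6], [237, 0]]
scene [247.4926 182.1544] 68.0 [[253, 180], [244, 179], [242, 184], [249, 186]]
top [268.6059 210.503 ] 2540.0 [[213, 216], [314, 227], [319, 202], [229, 194]]
top [345.8397 251.8011] 896.5 [[327, 239], [325, 261], [365, 264], [366, 242]]
top [412.7751 264.4131] 81.5 [[412, 259], [408, 267], [414, 270], [418, 263]]
```

```bash
python3 - <<'E'
from h import *
np.set_printoptions(precision=4,suppress=True)
yaw=np.arctan2(-.0261,.148);x=np.array([np.cos(yaw),np.sin(yaw),0]);y=np.array([-x[1],x[0],0])
g=np.array([.500,.077,0]);o=g+.108*x+.0375*y;print("yaw",yaw,"origin",o)
L=lambda p:np.array([(p-o)@x,(p-o)@y,p[2]])
for n,a,b in(("free-R",(313,211),(314,227)),("free-L",(427,291),(213,216)),("hinge-R",(270,292),(319,202))):
    p,e=tri(a,b);print(n,p,e,L(p))
print("hingeL scene z.098",L(plane("scene",(375,375),.098)),"R",L(plane("scene",(270,292),.098)),"top",L(plane("top",(319,202),.098)),L(plane("top",(229,194),.098)))
print("rocker body",L(plane("top",(229,292),.115)),L(plane("scene",(452,268),.115)),"vialcap",L(plane("top",(341,198),.135)))
print("screenR",L(plane("top",(325,261),.09)))
for a,d in(("hinge60 ",0),):pass
print("rocker_on",o+(-.108+.022)*x+.1125*y)
s=bot.read_state();print(s["position"],s["eef_rot"])
E
```

```text
yaw -0.17455656087900917 origin [0.6129 0.0952 0.    ]
free-R [0.6182 0.0402 0.2012] 0.001113916093775018 [ 0.0148 -0.0533  0.2012]
free-L [0.6555 0.2318 0.2048] 0.0023917723952238974 [0.0183 0.142  0.2048]
hinge-R [0.7049 0.0234 0.0962] 0.001151095671608701 [ 0.1031 -0.0547  0.0962]
hingeL scene z.098 [0.0947 0.1394 0.098 ] R [ 0.1042 -0.0541  0.098 ] top [ 0.1021 -0.0544  0.098 ] [0.1031 0.1429 0.098 ]
rocker body [-0.112   0.1095  0.115 ] [-0.106   0.1139  0.115 ] vialcap [ 0.1021 -0.101   0.135 ]
screenR [-0.0255 -0.0787  0.09  ]
rocker_on [0.5477 0.2209 0.    ]
[0.1767 0.5991 0.3032] [-3.1402 -0.      2.8548]
```

send_rows --steps '[0, 0, 0, -0.01, 0, 0, -0.112, 0, -0.035, -0.0235, 0, 0, 0, 0, 0, -0.035, -0.0235, 0, 0, 0, 0, 0, -0.035, -0.0235, 0, 0, 0, 0, 0, -0.035, -0.0235, 0, 0, 0, 0, 0, -0.035, -0.0235, 0, 0, 0, 0, 0, -0.035, -0.0235, 0, 0, 0, 0, 0, -0.035, -0.0235, 0, 0, 0, 0, 0, -0.035, -0.0235, 0, 0, 0, 0, 0, -0.035, -0.0235, 0, 0, 0, 0, 0, -0.035, -0.0235, 0, 0, 0, 0, 0, -0.035, -0.0235, 0, 0, 0, 0, 0, -0.035, -0.0235, 0, 0, 0, 0, 0, -0.035, -0.0235, 0, 0, 0, 0, 0, -0.035, -0.0235, 0, 0, 0, 0, 0, -0.035, -0.0235, 0, 0, 0, 0, 0, -0.035, -0.0235, 0, 0, 0, 0, 0, 0, 0, 0, 0, 0, 0]'

```text
clock: 2.35
position: [0.6643, 0.1296, 0.3132]
eef_rot: [-3.141, -0.0, 2.964]
ft_force: [0.6, 1.3, 0.2]
finger_gap: -0.0002
gripper_force: 0.0
```

send_rows --steps '[0, 0, 0, 0.02, 0, 0, 0, 0, 0, 0, 0.02, 0, 0, 0, 0, 0, 0, 0.01, 0, 0, 0, 0, 0, 0, 0.01, 0, 0, 0, 0, 0, 0, 0.01, 0, 0, 0, 0, 0, 0, 0.01, 0, 0, 0, 0, 0, 0, 0.01, 0, 0, 0, 0, 0, 0, 0.01, 0, 0, 0, 0, 0, 0, 0.01, 0, 0, 0, 0, 0, 0, 0.01, 0, 0, 0, 0, 0, 0, 0.008, 0, 0, 0, 0, 0, 0, 0.006, 0, 0, 0, 0, 0, 0, 0.004, 0, 0, 0, 0, 0, 0, 0.001, 0, 0, 0, 0, 0, 0, 0, 0, 0, 0]'

```text
clock: 4.22
position: [0.663, 0.1318, 0.1749]
eef_rot: [3.142, 0.001, 2.967]
ft_force: [-0.1, -0.3, 0.7]
finger_gap: 0.0003
gripper_force: 0.0
```

send_rows --steps '[0, 0, 0, 0.002, 0, 0, 0, 0, 0, 0, 0.001, 0, 0, 0, 0, 0, 0, 0.001, 0, 0, 0, 0, 0, 0, 0, 0, 0, 0]'

```text
clock: 4.72
position: [0.6631, 0.1318, 0.171]
eef_rot: [3.141, 0.001, 2.967]
ft_force: [1.4, 0.3, 0.3]
finger_gap: -0.0002
gripper_force: 0.5
```

```bash
python3 - <<'E'
from h import *
cv2.imwrite("pics/scene1.png",bot.get_image("scene")[140:440,180:580,::-1].repeat(2,0).repeat(2,1)[:600,:800])
E
```

```text
(no output)
```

View pics/scene1.png

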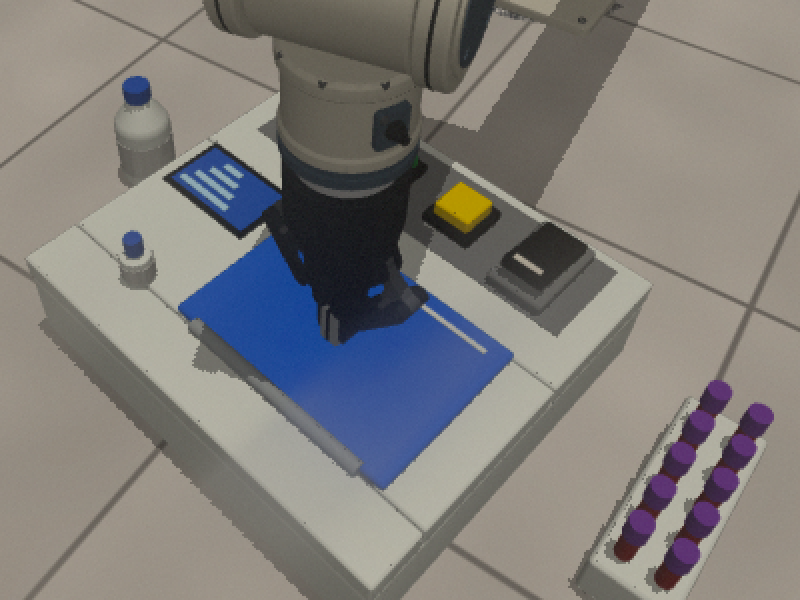

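The cover is nearly flat, with the fingertips at about (335,335) in the crop. I'll press on until the force rises.

send_rows --steps '[0, 0, 0, 0.001, 0, 0, 0, 0, 0, 0, 0.001, 0, 0, 0, 0, 0, 0, 0.001, 0, 0, 0, 0, 0, 0, 0, 0, 0, 0]'

```text
clock: 5.28
position: [0.6631, 0.1318, 0.1705]
eef_rot: [3.141, 0.001, 2.967]
ft_force: [-6.1, -0.4, 19.3]
finger_gap: 0.0003
gripper_force: 9.7
```

send_rows --steps '[0, 0, 0, -0.02, 0, 0, 0, 0, 0, 0, -0.04, 0, 0, 0, 0, 0.0316, 0.017, 0, 0, 0, 0, 0, 0.0316, 0.017, 0, 0, 0, 0, 0, 0.0316, 0.017, 0, 0, 0, 0, 0, 0.0316, 0.017, 0, 0, 0, 0, 0, 0, 0, 0.015, 0, 0, 0, 0, 0, 0, 0.01, 0, 0, 0, 0, 0, 0, 0, 0, 0, 0]'

```text
clock: 6.4
position: [0.5504, 0.22, 0.2017]
eef_rot: [-3.141, -0.002, 2.966]
ft_force: [0.2, -0.0, 0.4]
finger_gap: -0.0004
gripper_force: 0.0
```

```bash
python3 - <<'E'
from h import *
cv2.imwrite("pics/scene2.png",bot.get_image("scene")[140:440,180:580,::-1].repeat(2,0).repeat(2,1)[:600,:800])
E
```

```text
(no output)
```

View pics/scene2.png

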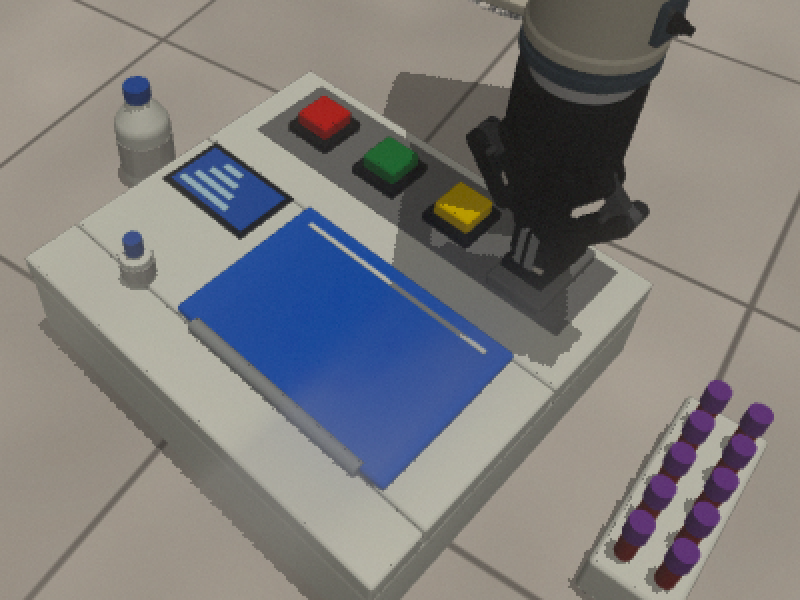

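The cover is flat, and the fingertips at (530,250) in the crop sit right over the rocker's white mark. Pressing now.

send_rows --steps '[0, 0, 0, 0.005, 0, 0, 0, 0, 0, 0, 0.003, 0, 0, 0, 0, 0, 0, 0.003, 0, 0, 0, 0, 0, 0, 0.002, 0, 0, 0, 0, 0, 0, 0.002, 0, 0, 0, 0, 0, 0, 0, 0, 0, 0]'

```text
clock: 7.2
position: [0.5503, 0.2209, 0.1879]
eef_rot: [3.141, 0.0, 2.967]
ft_force: [1.3, -0.1, 1.2]
finger_gap: 0.0001
gripper_force: 0.8
```

send_rows --steps '[0, 0, 0, 0.001, 0, 0, 0, 0, 0, 0, 0.001, 0, 0, 0, 0, 0, 0, 0.001, 0, 0, 0, 0, 0, 0, 0, 0, 0, 0]'

```text
clock: 7.7
position: [0.5505, 0.2208, 0.185]
eef_rot: [3.141, 0.001, 2.967]
ft_force: [3.0, -0.4, 3.6]
finger_gap: 0.0001
gripper_force: 1.8
```

send_rows --steps '[0, 0, 0, 0.001, 0, 0, 0, 0, 0, 0, 0.001, 0, 0, 0, 0, 0, 0, 0.001, 0, 0, 0, 0, 0, 0, 0, 0, 0, 0]'

```text
clock: 8.2
position: [0.5507, 0.2209, 0.1836]
eef_rot: [3.141, 0.001, 2.967]
ft_force: [1.0, -2.4, 16.8]
finger_gap: -0.0003
gripper_force: 8.3
```

send_rows --steps '[0, 0, 0, -0.02, 0, 0, 0, 0, 0, 0, -0.03, 0, 0, 0, 0, 0.005, -0.03, 0, 0, 0, 0, 0, 0.005, -0.03, 0, 0, 0, 0, 0, 0.005, -0.03, 0, 0, 0, 0, 0, 0.005, -0.03, 0, 0, 0, 0, 0, 0.005, -0.03, 0, 0, 0, 0, 0, 0, 0, 0.02, 0, 0, 0, 0, 0, 0, 0.015, 0, 0, 0, 0, 0, 0, 0, 0, 0, 0]'

```text
clock: 9.45
position: [0.4982, 0.0775, 0.1954]
eef_rot: [-3.14, -0.004, 2.967]
ft_force: [0.1, -0.9, -0.1]
finger_gap: 0.0004
gripper_force: 0.0
```

```bash
python3 - <<'E'
from h import *
cv2.imwrite("pics/scene3.png",bot.get_image("scene")[140:440,180:580,::-1].repeat(2,0).repeat(2,1)[:600,:800])
E
```

```text
(no output)
```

View pics/scene3.png

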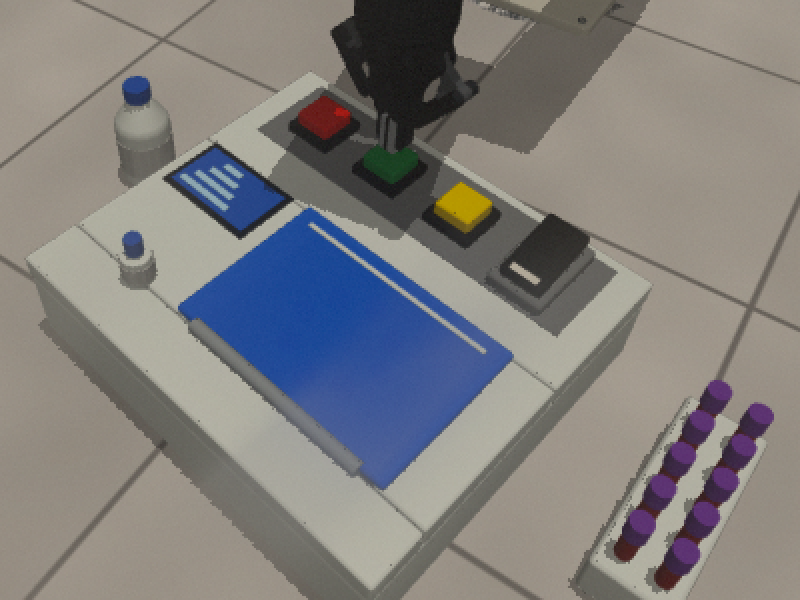

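The rocker's white end (525,273) is down, the cover is shut, and the fingers at (395,140) are above the green key. Pressing now.

send_rows --steps '[0, 0, 0, 0.006, 0, 0, 0, 0, 0, 0, 0.004, 0, 0, 0, 0, 0, 0, 0.003, 0, 0, 0, 0, 0, 0, 0.002, 0, 0, 0, 0, 0, 0, 0.001, 0, 0, 0, 0, 0, 0, 0, 0, 0, 0]'

```text
clock: 10.25
position: [0.4995, 0.0775, 0.181]
eef_rot: [3.141, 0.0, 2.967]
ft_force: [-1.0, 1.1, 3.3]
finger_gap: 0.0003
gripper_force: 1.7
```

send_rows --steps '[0, 0, 0, 0.001, 0, 0, 0, 0, 0, 0, 0.001, 0, 0, 0, 0, 0, 0, 0.001, 0, 0, 0, 0, 0, 0, 0.001, 0, 0, 0, 0, 0, 0, 0, 0, 0, 0]'

```text
clock: 10.88
position: [0.4996, 0.0775, 0.1784]
eef_rot: [3.141, 0.0, 2.967]
ft_force: [-6.4, 1.5, 21.4]
finger_gap: 0.0001
gripper_force: 10.9
```

Hard stop reached, at about 21 N. Retreating upward.

send_rows --steps '[0, 0, 0, -0.01, 0, 0, 0, 0, 0, 0, -0.03, 0, 0, 0, 0, 0, 0, -0.04, 0, 0, 0, 0, 0, 0, -0.04, 0, 0, 0, 0, 0.04, 0, -0.02, 0, 0, 0, 0, 0.04, 0, 0, 0, 0, 0, 0, 0, 0, 0, 0, 0, 0, 0, 0, 0, 0, 0, 0, 0, 0]'

```text
$.steps: bad value
```

```bash
python3 - <<'E'
from h import *
cv2.imwrite("pics/scene4.png",bot.get_image("scene")[140:440,180:580,::-1].repeat(2,0).repeat(2,1)[:600,:800])
E
```

```text
(no output)
```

View pics/scene4.png

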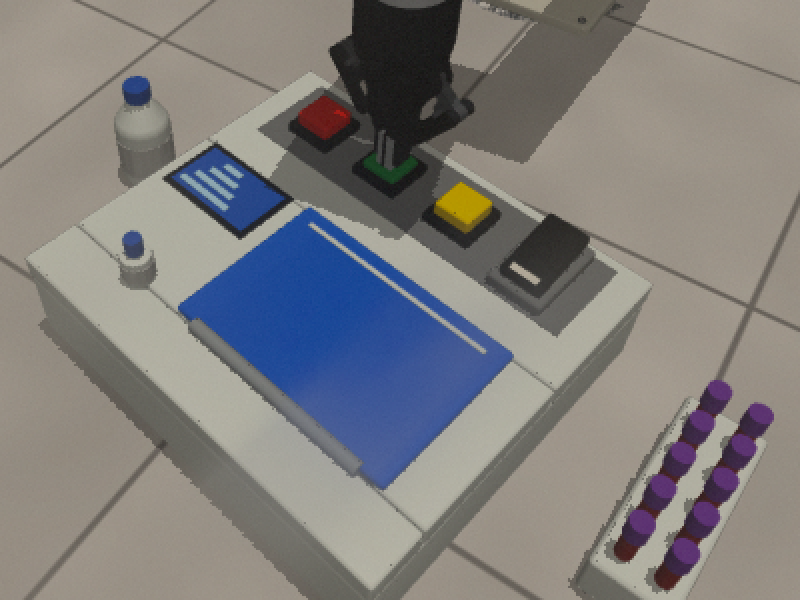

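The move was refused because of a wrong row length. The picture shows the green key still held fully down at (390,165). Resending the retreat.

send_rows --steps '[0, 0, 0, -0.01, 0, 0, 0, 0, 0, 0, -0.03, 0, 0, 0, 0, 0, 0, -0.04, 0, 0, 0, 0, 0, 0, -0.04, 0, 0, 0, 0, 0, 0, 0, 0, 0, 0, 0, 0, 0, 0, 0, 0, 0, 0, 0, 0, 0, 0, 0, 0]'

```text
clock: 11.8
position: [0.4988, 0.0772, 0.2955]
eef_rot: [-3.141, -0.002, 2.967]
ft_force: [0.8, -1.3, -0.6]
finger_gap: 0.0002
gripper_force: 0.0
```

```bash
python3 - <<'E'
from h import *
cv2.imwrite("pics/scene5.png",bot.get_image("scene")[140:440,180:580,::-1].repeat(2,0).repeat(2,1)[:600,:800])
E
```

```text
(no output)
```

View pics/scene5.png

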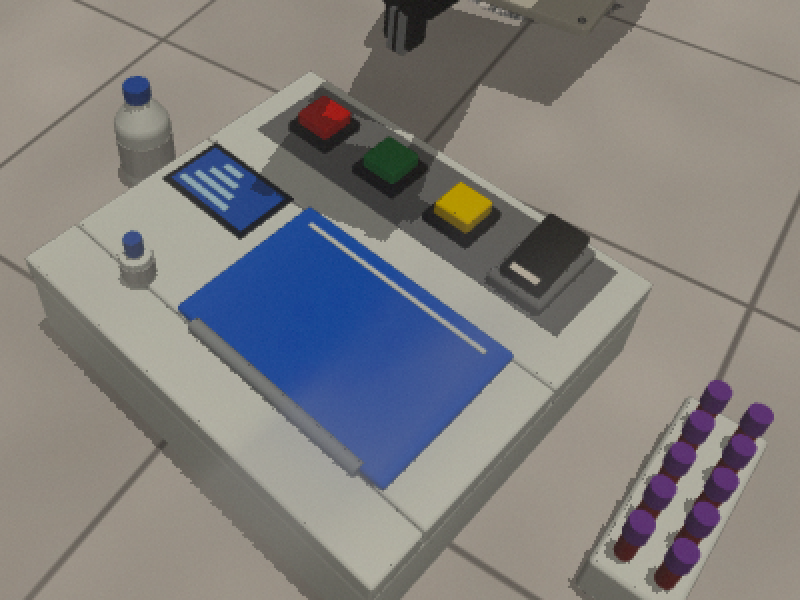

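The green key (390,158) is back up, the rocker is on, the cover is shut, and the vial, bottle and rack stand where they were.

```bash
python3 -c "
from rig import bot
print(bot.job_done())"
```

```text
the job is handed in; nothing more can be done
None
```

I pushed the cover shut, switched the rocker on, then pressed the green key to its stop and let it spring back. The job is handed in at about 12 s; no verdict came back, but the last picture shows everything else undisturbed.

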